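# Present the reference ball in its carrier to the inspection camera

## Robot

A 6-joint arm with a two-finger parallel gripper is mounted at the origin on a cart in front of the work surface, level with it; the furniture and walls round the work are solid. World frame = base frame: x ahead of the robot, y to its left, z up, the work surface at z = 0. Lengths are in m, angles in rad, forces in N, time in s.
With the tool pointing down it reaches from about 0.35 to 0.775 m from the base axis. Payload 7.3 kg.
Tool frame: the origin (TCP) lies on the centre line of the jaws, within the pads' length; the fingertips stand 25 mm ahead of it and the grasp point (between the pads) lies 6 mm ahead of it; z points along the fingers, y is the direction in which the jaws open and shut (so a half turn about z gives the same grasp; the last joint's range is limited). The gripper opens to 92 mm and grips with 3 to 60 N. Pads are 19 mm wide; open, the fingers measure 130 mm over their backs; the gripper's body (75 mm by 190 mm) begins 47 mm behind the grasp point.
Start: joints at [1.142, 0.342, 1.524, -0, 1.275, -0.146], TCP at [0.146, 0.504, 0.252] pointing down, gripper open.
Joint ranges: [-2.53, 2.53], [-0.77, 2.02], [0.04, 2.7], [-1, 4.14], [0.28, 2.66], [-3.11, 3.11]. Speed limits (rad/s): [2.57, 2.57, 3.14, 3.14, 3.14, 3.14].

## Interface

Orientations are given as [roll, pitch, yaw] about the fixed x, y, z axes, in that order (R = Rz(yaw) Ry(pitch) Rx(roll)).
In Python, from cell import telemetry, read_camera, workorder gives the robot as it stands.
- The arm moves only by the shell command python3 -m creep 'ROWS' [FORCE]. ROWS is JSON, one flat list of numbers, 5 for each row, row after row: the opening, from 0 (shut) to 1 (fully open), then the shift along the world's x, y, z in m, then the turn about the world's z in rad. A call has 1 to 12 rows; each row shifts and turns the pose as measured when the row begins; what a row does not reach is not made up. A row lasts 1/8 s, in which the tool goes at most 62.5 mm and 10.7 degrees, less where a joint would pass 70% of its speed; a pose out of reach is approached as far as the arm can. A call is refused whole if a number of a shift passes 0.0625 or a number of a turn 0.188, either way. A call with a gripper value outside its range is refused whole. The fingers move at their own pace and stop on an object; FORCE is the grip in N (left out, the last holds). Time passes only in rows, so rows that do not move let the fingers close. It gives the time, the measured TCP pose, the force and the opening at its end, in the units of the state.
- telemetry.observe(): the state, without advancing time (a new reading comes with each control period).
- read_camera(name): name is "scene" or "side" or "wrist"; returns a dict with "image" (420x560x3 uint8, red, green, blue), "fovy" (degrees; the focal length in pixels is half the picture's height over the tangent of half this angle, whatever the lens; pixels are square), "cx", "cy" (the principal point, pixels), "R" (3x3) and "t" (3): a world point X has camera coordinates R X + t. Camera axes: x right, y down, z forward; pixel columns grow to the right and rows downward; lengths in m; the calibration is good to about 2 mm. A picture is of the moment at which its call begins. There is no depth.
- workorder.hand_in(): hands the job in, once; it reports no verdict.
The state is a dict: "time": time; "qpos": joint angles; "qvel": joint speeds; "joint_efforts": joint torques, N m; "tool_pos": TCP position; "tool_rot": TCP orientation; "contact_force": force on the tool from outside, world axes, zero at the start; "torque": the same for the moment, N m; "opening": finger opening in m.
Only numpy, scipy, OpenCV 4.12 (cv2) and the standard library are available. Lean on these libraries where they do the work, as an engineer would, in place of code of your own. Each camera call takes 0.05 s, during which the arm holds its last target.

## Task

Set up the calibration shot: lift the lid of the small grey case until it leans back on its stop by itself, then take the ball carrier out by its upright black grip and bring it to the inspection camera. Finish while still holding it, level and still, with the white ball end towards the lens and the ball centred straight in front of the lens, 8 cm out from the glass. Never touch the ball or let it leave its pocket, do not touch the camera, and leave the other things on the bench where they are.

Things in the scene. Friction and masses are not known exactly. Their poses are not given: they have to be found in the camera images.
- case_lid (a joint): hinge of the case's lid: 0 shut, 1.75 on its stop, leaning back past upright. The lid weighs 0.15 kg, has no latch and almost no friction: let go below about 1.1 it falls shut, above that it falls open onto the stop. The case does not move on the bench
- case: grey plastic case (all sizes here in mm), 136 (its x) x 76 (its y) x 86 tall when shut; origin under its middle; its +x points away from the robot to the hinge side, z up. The base alone is 32 tall, with the carrier lying in a 12 deep cut-out of a black insert, 2 clear all round; the lid is the upper 54. Fixed glassware, tubs and a white box, up to 200 tall, stand round the work
- lid_hinge (a point): point on the hinge line, in the middle of the case's back edge, 32 above the bench; the line runs along the case's y
- lid_tab (a point): grip point of the lid's lift tab: flat tab 24 wide (along the hinge), 8 thick, standing 40 out from the top of the lid's front; this point is 26 out from the front, 14 from the tab's end, 164 in front of the hinge line and 48 above it when shut; turns with the lid. Held by its narrow sides (24 apart) from above, it can turn between the fingers as the lid swings
- tray_grip (a point): middle of the carrier's upright black grip, 32 long (carrier's x) x 14 thick (y), 32 to 60 above the underside; this point 45 above it. The carrier: aluminium plate 106 (x) x 44 (y) x 5, grip in the middle, a round pocket 36 to either side along x: a ring 24 inside, 32 outside, 3 high. The ball lies in the +x one (hinge side while cased). 0.2 kg, balanced at the grip; z up; under the shut lid
- pocket (a point): where the ball's centre is when it lies in the middle of its pocket: 36 along the carrier's +x from the grip and 17.5 above the underside, thus 27.5 below the level of tray_grip
- ball_center (a point): centre of the white ceramic ball, 25 across, 0.03 kg, loose: it can roll about 4 either way in the pocket, and rolls out over the 3 high ring if the carrier tips about 40 degrees or is jerked
- camera: small grey inspection camera on a round post and a 70 x 62 base plate, 192 tall, fixed to the bench; origin under the base's middle; it looks along its own -x, level; its front, a black ring 54 across with small white lamps round the lens, ends 62 in front of the origin; z up
- lens (a point): middle of the lens glass, 56 in front of the camera's origin, 170 above the bench; axes as the camera's
- focus (a point): the point 80 straight out from the lens glass on its axis, 170 above the bench, where the ball's centre shall be; axes as the camera's: +x towards the lens
- marker: black and white marker lying flat, 135 long, 17 thick, origin under its middle; a bystander
- pen: black pen lying flat, 145 long, 9 thick, origin under its middle; a bystander
- petri_stack: stack of white petri dishes, about 92 across, 57 tall, origin under its middle; a bystander
- weigh_boat: white square weighing boat, 70 x 70 x 18, origin under its middle; a bystander
- wash_bottle: squeeze bottle with a cap, 60 across, 149 tall, origin under its middle; a bystander
- small_beaker: glass beaker, 56 across, 69 tall, origin under its middle; a bystander
- amber_jar: brown glass jar with a black cap, 52 across, 89 tall, origin under its middle; a bystander
- timer: flat bench timer, 62 x 65 x 18, origin under its middle; a bystander

How it is judged:
On the way, in this order (a step that is already met when the one before it is completed fails the run):
1. the lid leans on its stop by itself, let go (value of joint case_lid above 1.68 rad and contact force between the fingers and case below 0.2 N), for 0.3 s.
2. the carrier is held clear above the case base with the ball in its pocket (height (world z) of tray_grip above 0.09 m and contact force between tray and case below 0.1 N and contact force between the fingers and tray above 0.5 N and distance between ball_center and pocket below 0.013 m), for 0.2 s.
At the end, for the whole second after the job is handed in: The fingers alone hold the carrier, level within 7 degrees and still, grip farther from the lens than the ball; ball in its pocket, its centre 60 to 100 mm out from the glass and within 15 mm of the lens axis sideways and in height; lid open on its stop (distance between ball_center and pocket below 0.013 m and x of ball_center in the frame of focus between -0.02 and 0.02 m and y of ball_center in the frame of focus between -0.015 and 0.015 m and z of ball_center in the frame of focus between -0.015 and 0.015 m and x of tray_grip in the frame of focus below -0.01 m and angle between tray_grip's own z axis and vertical below 0.12 rad and linear speed of ball below 0.03 m/s and contact force between the fingers and tray above 0.5 N and contact force between tray and case below 0.1 N and linear speed of tray below 0.02 m/s and contact force between tray and camera below 0.1 N and height (world z) of tray_grip above 0.17 m and value of joint case_lid above 1.68 rad); the arm keeps its last pose, push and grip.
It fails at once if the ball leaves its pocket (distance between ball_center and pocket above 0.013 m).
It fails at once if the fingers or the arm touch the ball (contact force between any of the fingers, the arm and ball above 0.2 N).
It fails at once if the camera is touched (contact force between camera and anything else above 1 N).
It fails at once if a bystander is shifted by more than 3 cm (distance of any of marker, pen, petri_stack, weigh_boat, wash_bottle, small_beaker, amber_jar, timer from where it was at the start of the episode above 0.03 m).
It also fails if it takes over 67 s, if anything falls off the work surface, if the arm or the gripper's body presses on something with over 40 N, if the wrist force passes 120 N, or if a joint passes its speed limit or range.

## Working session

There is one attempt and no reset: what is moved stays moved. The work goes in short steps, Python scripts to look and compute and a shell command to move; the robot and the scene stay as the last step left them, time stands still between calls to the robot, and variables do not carry over. Pictures are saved under pics/ and viewed, and the job is handed in when it is done.

```bash
ls; mkdir -p pics; cat > h.py <<'E'
import numpy as np, cv2
from cell import telemetry, read_camera
def snap(n,f):
    d=read_camera(n); cv2.imwrite('pics/'+f,d['image'][:,:,::-1]); 
    import pickle; pickle.dump(d,open('pics/'+f+'.pkl','wb')); return d
def load(f):
    import pickle; return pickle.load(open('pics/'+f+'.pkl','rb'))
def foc(d): return 210/np.tan(np.radians(d['fovy'])/2)
def ray(d,u,v):
    R=np.array(d['R']);t=np.array(d['t']);f=foc(d)
    return -R.T@t, R.T@np.array([(u-d['cx'])/f,(v-d['cy'])/f,1])
def atz(d,u,v,z):
    c,r=ray(d,u,v); return c+r*(z-c[2])/r[2]
def proj(d,X):
    p=np.array(d['R'])@np.array(X)+np.array(d['t']);f=foc(d)
    return np.array([d['cx']+f*p[0]/p[2],d['cy']+f*p[1]/p[2]])
def tri(obs):
    A=np.zeros((3,3));b=np.zeros(3)
    for d,u,v in obs:
        c,r=ray(d,u,v);r=r/np.linalg.norm(r);P=np.eye(3)-np.outer(r,r);A+=P;b+=P@c
    return np.linalg.solve(A,b)
def crop(f,x0,y0,x1,y1,s,o):
    im=cv2.imread('pics/'+f)[y0:y1,x0:x1]; cv2.imwrite('pics/'+o,cv2.resize(im,None,fx=s,fy=s,interpolation=cv2.INTER_CUBIC))
E
python3 - <<'E'
from h import *
for n in ['scene','side','wrist']:
    d=snap(n,n+'0.png'); c,r=ray(d,280,210); print(n,c.round(3),r.round(3),d['fovy'])
print(telemetry.observe())
E
```

```text
pics
scene [-0.119 -0.414  0.537] [ 0.778  0.43  -0.458] 48.37102966706495
side [ 0.435 -0.803  0.456] [ 0.205  0.894 -0.399] 55.14938542665996
wrist [0.076 0.525 0.384] [ 0.271 -0.073 -0.96 ] 66.59828005711964
{'time': 0.15, 'qpos': array([ 1.14203532e+00,  3.42574996e-01,  1.52478425e+00, -4.64726151e-06,
        1.27540324e+00, -1.45966058e-01]), 'qvel': array([-0.00055499, -0.00308699, -0.0012186 , -0.00026528,  0.00028742,
        0.00119814]), 'joint_efforts': array([ 9.00547748e-04, -4.31468475e+01, -2.44355196e+01,  7.15927547e-02,
        5.38953301e-02, -1.04837063e-04]), 'tool_pos': array([0.14634496, 0.50390769, 0.25120286]), 'tool_rot': array([-3.14043462e+00, -1.65752918e-04,  2.85879897e+00]), 'contact_force': array([-0.47838926, -0.18283624, -0.21928898]), 'torque': array([ 0.0281068 ,  0.05533655, -0.01480787]), 'opening': 0.0916472556392832}
```

View pics/scene0.png

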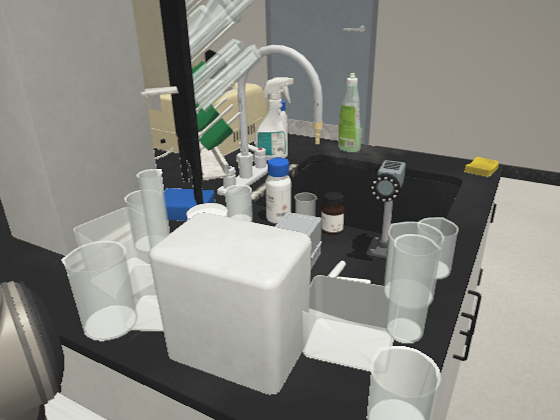

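View pics/side0.png

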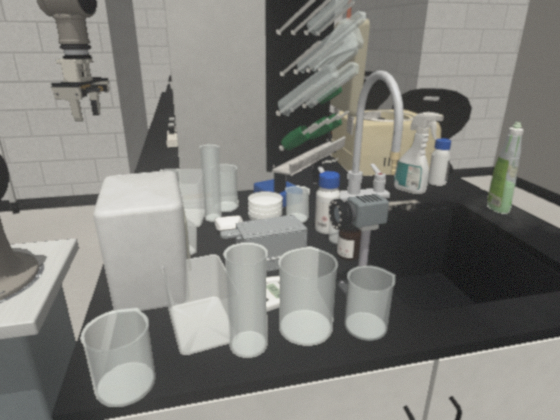

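View pics/wrist0.png

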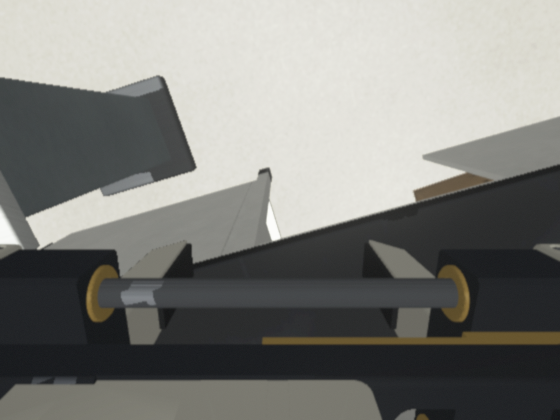

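The scene view shows the case behind the white box (about 300,235) and the camera at (388,190). In the side view the case is at (272,238) and the camera at (362,212). I'll enlarge both.

```bash
python3 - <<'E'
from h import *
crop('scene0.png',180,150,340,300,5,'s1.png')
crop('scene0.png',340,140,460,280,4,'s2.png')
crop('side0.png',180,160,340,310,5,'d1.png')
crop('side0.png',310,170,410,300,4,'d2.png')
E
```

```text
(no output)
```

View pics/s1.png

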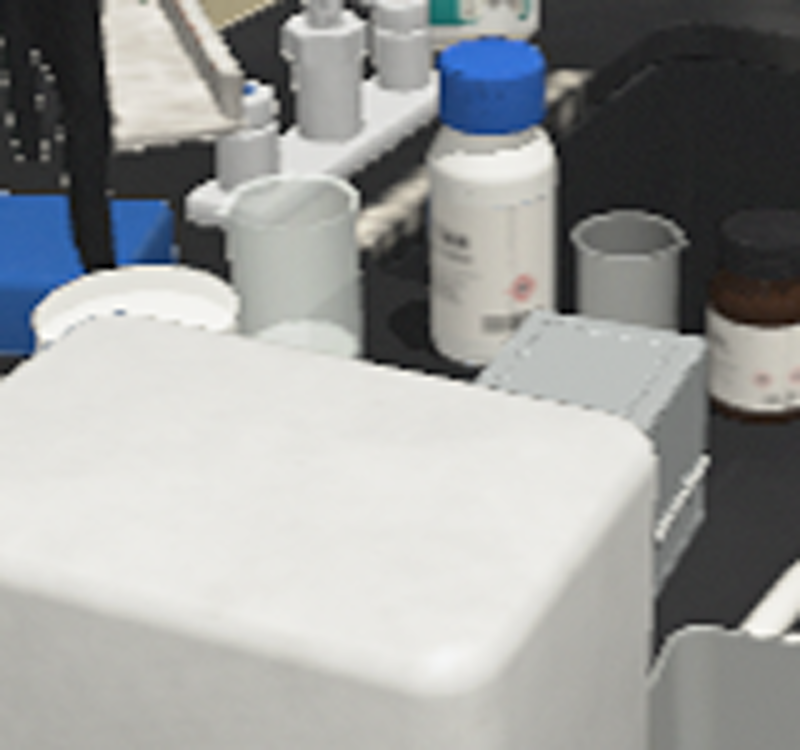

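View pics/d1.png

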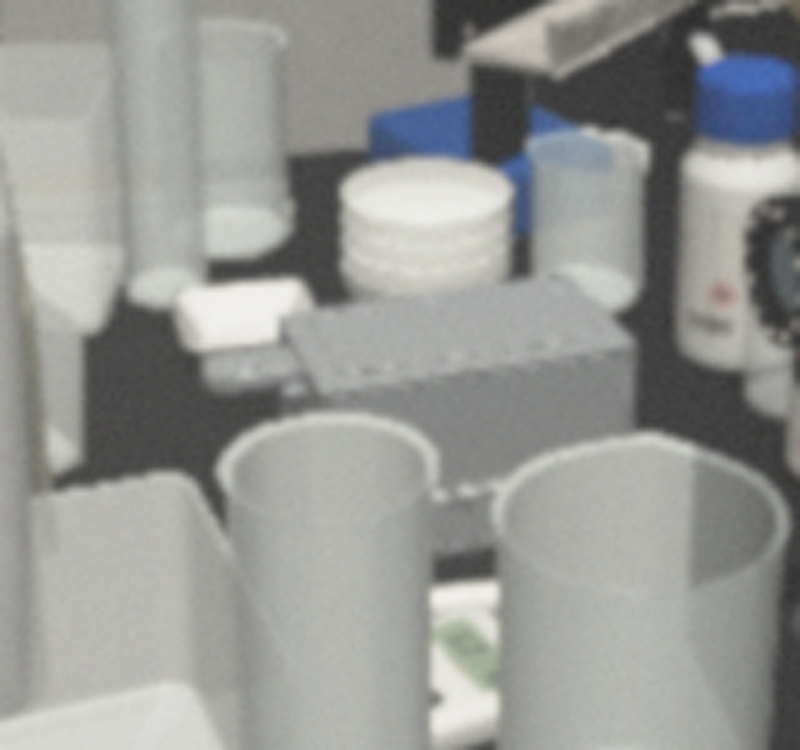

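View pics/s2.png

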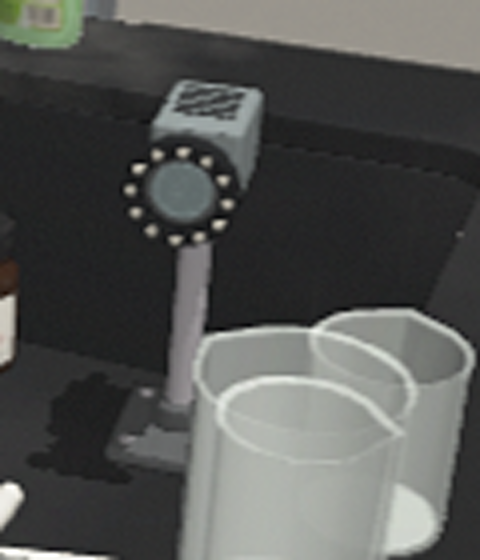

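View pics/d2.png

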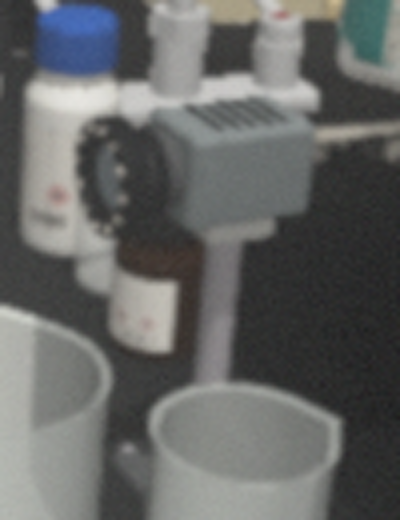

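```bash
python3 - <<'E'
from h import *
from scipy.optimize import least_squares
s=load('scene0.png');d=load('side0.png')
for n,c,u,v in [('fl',d,236.6,224),('fr',d,244.4,239),('br',d,307,228.4),('bl',d,293,215.6),('br',s,321,218),('bl',s,286.4,212.4)]:
    print(n,atz(c,u,v,.086).round(4))
obs=[(d,236.6,224,-1,1),(d,244.4,239,-1,-1),(d,307,228.4,1,-1),(d,293,215.6,1,1),(s,321,218,1,-1),(s,286.4,212.4,1,1)]
def f(p):
    r=[]
    for c,u,v,a,b in obs:
        x,y=a*.068,b*.038; C,S=np.cos(p[2]),np.sin(p[2])
        r+=list(proj(c,[p[0]+C*x-S*y,p[1]+S*x+C*y,.086])-[u,v])
    return r
q=least_squares(f,[.5,0,0]); print(q.x,np.round(q.fun,1))
L=[(s,340+182/4,140+192/4),(d,310+112/4,170+177/4)]
for l in L: print('lens',atz(*l,.17).round(4))
print(tri(L).round(4))
# lid_tab 0.164 front of hinge
x,y,a=q.x; C,S=np.cos(a),np.sin(a)
print('hinge',x+.068*C,y+.068*S,'tab',x-.096*C,y-.096*S)
E
```

```text
fl [ 0.5179 -0.0278  0.086 ]
fr [ 0.5244 -0.0994  0.086 ]
br [ 0.6587 -0.0795  0.086 ]
bl [ 0.6463 -0.0105  0.086 ]
br [ 0.6527 -0.0817  0.086 ]
bl [ 0.6434 -0.0073  0.086 ]
[ 0.58625218 -0.05278794  0.14317891] [-2.2 -0.4  0.   0.2  0.3  0.2  0.2 -1.   0.8 -1.4  0.3 -1.1]
lens [ 0.6702 -0.2032  0.17  ]
lens [ 0.6765 -0.2012  0.17  ]
[ 0.6761 -0.2013  0.1687]
hinge 0.6535563585277018 -0.04308500091387257 tab 0.49123450509904065 -0.06648619531681338
```

```bash
python3 - <<'E'
from h import *
s=load('scene0.png');d=load('side0.png')
def hr(c,u,v):
    o,r=ray(c,u,v); return o[:2],r[:2]/np.linalg.norm(r[:2])
for (a,b) in [((192,260),(221,265)),((180,385),(212,370))]:
    o1,r1=hr(s,340+a[0]/4,140+a[1]/4);o2,r2=hr(d,310+b[0]/4,170+b[1]/4)
    k=np.linalg.solve(np.c_[r1,-r2],o2-o1);p=o1+k[0]*r1;v=p-[.675,-.2015];print(p,v,np.linalg.norm(v),np.arctan2(v[1],v[0]))
E
```

```text
[ 0.73597535 -0.19384298] [0.06097535 0.00765702] 0.06145423813007632 0.12492175249099945
[ 0.7369809  -0.19343038] [0.0619809  0.00806962] 0.0625040049662413 0.12946695107393977
```

```bash
python3 -m creep '[1,0.03,-0.02,0.05,0, 1,0.04,-0.03,0.03,0.04, 1,0.045,-0.04,0.03,0.04, 1,0.045,-0.04,0.02,0.04, 1,0.035,-0.05,0,0.04, 1,0.02,-0.05,0,0.04, 1,0.01,-0.06,0,0.04, 1,0,-0.06,0,0.04,1,0,-0.06,0,0.04,1,0,-0.06,0,0.04,1,0,-0.04,0,0.04,1,0,0,0,0]'; python3 - <<'E'
from h import *
snap('wrist','w1.png')
E
```

```text
time: 1.65
tool_pos: [0.3689, -0.0183, 0.3778]
tool_rot: [-3.134, -0.0, -3.009]
contact_force: [0.2, -0.5, 0.1]
opening: 0.0919
```

View pics/w1.png

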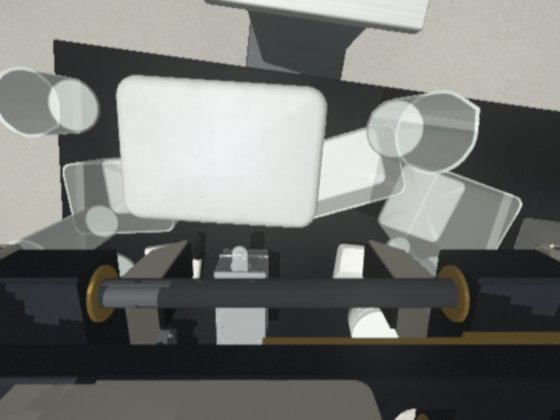

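The wrist view has the robot side at the top. The white box spans (120–325, 75–225), and the tab (240,258) and case lie just beyond it. I'll move ahead for a better view.

```bash
python3 -m creep '[1,0.05,-0.02,0.03,0.04, 1,0.05,-0.02,0.02,0.04, 1,0.05,-0.01,0,0.04,1,0.01,0,0,0.03,1,0,0,0,0]'; python3 - <<'E'
from h import *
d=snap('wrist','w2.png'); print(ray(d,280,210))
d=snap('scene','s3.png')
E
```

```text
time: 2.33
tool_pos: [0.5309, -0.0603, 0.426]
tool_rot: [-3.141, -0.007, -2.848]
contact_force: [-1.7, 0.2, -0.2]
opening: 0.0918
(array([ 0.46141508, -0.080864  ,  0.55955639]), array([ 0.26041793,  0.08443797, -0.9618541 ]))
```

View pics/w2.png

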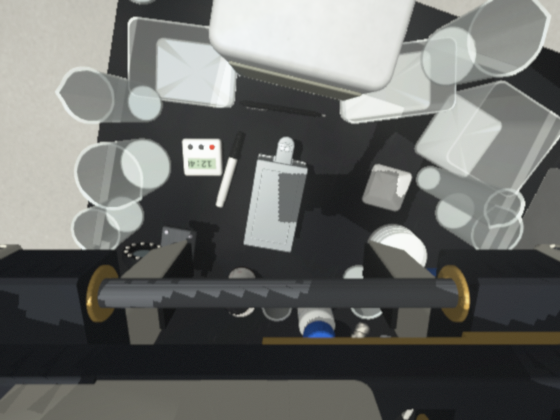

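View pics/s3.png

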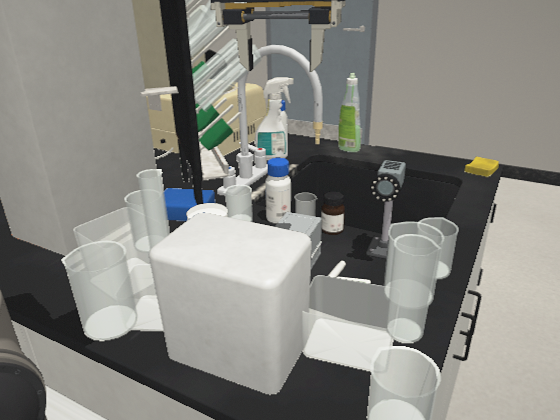

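A good top view: the case is at (275,205) with its tab at (286,150), and the inspection camera is at (165,245). The box edge is at about (300,92), and tall glass stands on the left at x 60–170. Enlarging.

```bash
python3 - <<'E'
from h import *
crop('w2.png',50,120,200,270,5,'w2a.png')
crop('w2.png',200,60,340,260,4,'w2b.png')
E
```

```text
(no output)
```

View pics/w2a.png

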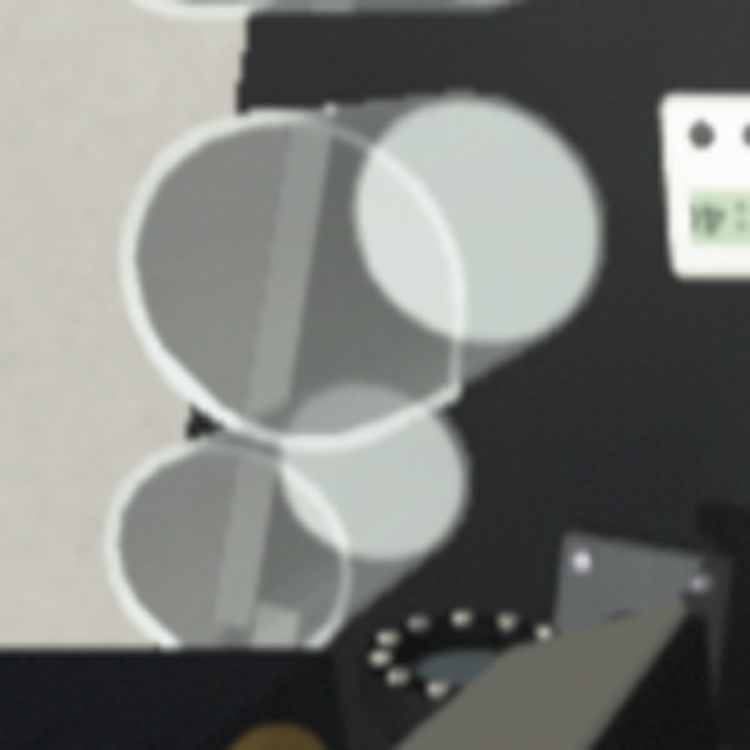

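View pics/w2b.png

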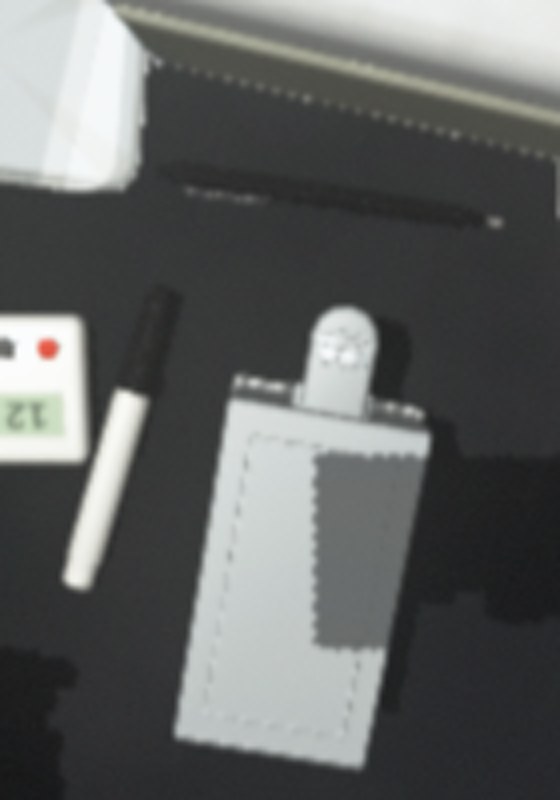

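```bash
python3 - <<'E'
from h import *
from scipy.optimize import least_squares
s=load('scene0.png');d=load('side0.png');w=load('w2.png')
obs=[(d,236.6,224,-1,1),(d,244.4,239,-1,-1),(d,307,228.4,1,-1),(d,293,215.6,1,1),(s,321,218,1,-1),(s,286.4,212.4,1,1)]
W=[(w,257,160,-1,-1),(w,307.5,168.75,-1,1),(w,244.25,244.5,1,-1),(w,290.75,252,1,1)]
for o in W: print(atz(w,o[1],o[2],.086).round(4))
def fit(obs):
  def f(p):
    r=[]
    for c,u,v,a,b in obs:
        x,y=a*.068,b*.038; C,S=np.cos(p[2]),np.sin(p[2])
        r+=list(proj(c,[p[0]+C*x-S*y,p[1]+S*x+C*y,.086])-[u,v])
    return r
  q=least_squares(f,[.5,0,0]); print(q.x.round(4),np.round(q.fun,1)); return q.x
fit(W); p=fit(W+obs)
for x,y,a in [p]:
  C,S=np.cos(a),np.sin(a)
  print('hinge',x+.068*C,y+.068*S,'tab',x-.096*C,y-.096*S)
print('tabend',atz(w,286.75,137,.082))
print('base',[atz(w,u,v,.008).round(4) for u,v in [(163.6,227),(196,232)]])
print('boxfoot',[atz(w,u,v,0).round(4) for u,v in [(237.5,75),(340,98.75)]])
print('boxtop',[atz(w,u,v,.2).round(4) for u,v in [(215,48),(380,93),(413,10)]])
print('cyl feet big',[atz(w,50+u/5,120+v/5,0).round(4) for u,v in [(480,220),(375,470)]])
print('cyl tall foot',atz(w,144,103,0))
E
sed -n 1,3p /dev/null
```

```text
[ 0.526  -0.0941  0.086 ]
[ 0.5168 -0.0187  0.086 ]
[ 0.6606 -0.0771  0.086 ]
[ 0.6514 -0.0025  0.086 ]
[ 0.5887 -0.0481  0.1228] [ 0.  -0.1  0.  -0.1 -0.3  0.1  0.3  0.2]
[ 0.5881 -0.0489  0.1223] [-0.3 -0.7 -0.3 -0.7 -0.7 -0.4 -0.1 -0.3 -1.4 -1.6  0.1 -1.1  0.5 -0.3
  1.1 -1.5 -0.1 -1.9 -0.2 -1.9]
hinge 0.6555657681630516 -0.040558083807264465 tab 0.4927911886389502 -0.06056898735388089
tabend [ 0.48181732 -0.06176055  0.082     ]
base [array([ 0.703 , -0.2261,  0.008 ]), array([ 0.6953, -0.1674,  0.008 ])]
boxfoot [array([ 0.4142, -0.1646,  0.    ]), array([0.4005, 0.0077, 0.    ])]
boxtop [array([ 0.4128, -0.1634,  0.2   ]), array([0.4046, 0.0147, 0.2   ]), array([0.3224, 0.0172, 0.2   ])]
cyl feet big [array([ 0.6008, -0.2808,  0.    ]), array([ 0.7023, -0.3007,  0.    ])]
cyl tall foot [ 0.50118718 -0.30262944  0.        ]
```

```bash
python3 -m creep '[1,-0.02,0,-0.03,-0.085, 1,-0.018,0,-0.05,-0.086, 1,0,0,-0.055,0, 1,0,0,-0.055,0, 1,0,0,-0.05,0,1,0,0,-0.04,0,1,0,0,0,0]' 8; python3 - <<'E'
from h import *
print(telemetry.observe()['tool_pos'])
snap('wrist','w3.png');snap('side','d3.png')
crop('d3.png',180,100,380,260,4,'d3a.png')
E
```

```text
time: 3.3
tool_pos: [0.4827, -0.0562, 0.1466]
tool_rot: [-3.135, 0.006, -3.026]
contact_force: [0.8, -0.3, 0.6]
opening: 0.092
[ 0.48267396 -0.05621729  0.14664274]
```

View pics/w3.png

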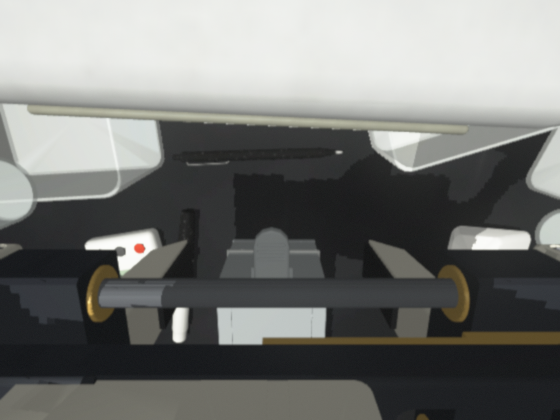

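View pics/d3a.png

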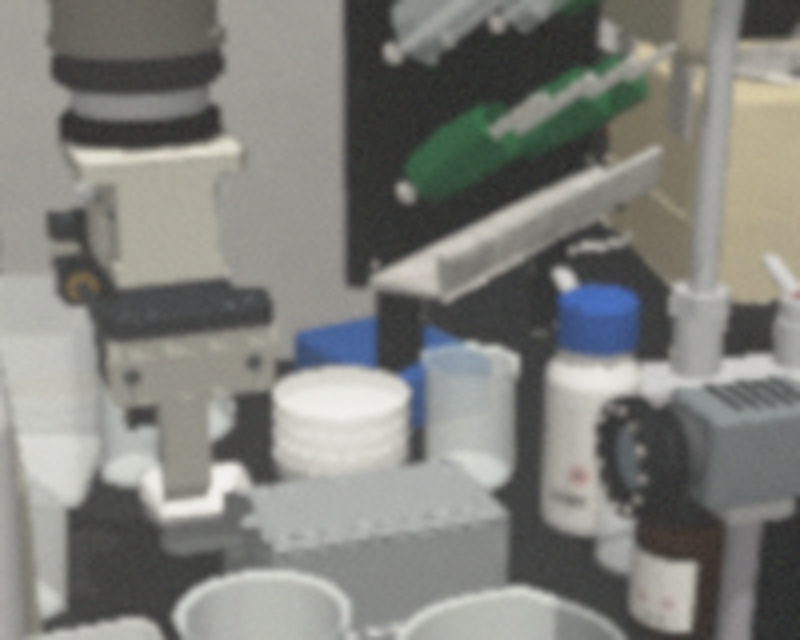

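The tab shows at (271,245) between the open fingers and the side view shows nothing in the way. I'll compare it with the jaw centre line.

```bash
python3 - <<'E'
from h import *
w=load('w3.png');p=telemetry.observe()['tool_pos']
print(proj(w,[p[0],p[1],.08]),proj(w,[.493,-.06,.08]), atz(w,271.5,229,.083), atz(w,228,250,.086),atz(w,318,250,.086))
print(telemetry.observe()['tool_pos'])
E
```

```text
[276.53961625 234.77955276] [270.69151243 244.97581629] [ 0.48050484 -0.06074353  0.083     ] [ 0.49728641 -0.08753024  0.086     ] [ 0.4903527  -0.02897784  0.086     ]
[ 0.48526899 -0.05692461  0.14960192]
```

```bash
python3 -m creep '[1,0.008,-0.003,-0.02,0, 1,0,0,-0.02,0, 1,0,0,-0.014,0,1,0,0,0,0]'; python3 - <<'E'
from h import *
print(telemetry.observe()['tool_pos'],telemetry.observe()['contact_force'])
E
```

```text
time: 3.9
tool_pos: [0.4985, -0.0611, 0.1037]
tool_rot: [-3.125, 0.029, -3.026]
contact_force: [-0.0, 0.4, -0.5]
opening: 0.0918
[ 0.49853673 -0.06109486  0.10369932] [-0.00668299  0.37512212 -0.46193355]
```

```bash
python3 -m creep '[1,-0.003,0.001,-0.011,0, 1,0,0,0,0,1,0,0,0,0]'; python3 -m creep '[0,0,0,0,0]' 8;python3 -m creep '[0,0,0,0,0,0,0,0,0,0,0,0,0,0,0,0,0,0,0,0]'
```

```text
time: 4.28
tool_pos: [0.4964, -0.0602, 0.094]
tool_rot: [-3.124, 0.032, -3.026]
contact_force: [-0.5, 0.6, 0.2]
opening: 0.0916
time: 4.4
tool_pos: [0.4965, -0.0602, 0.0942]
tool_rot: [-3.124, 0.032, -3.026]
contact_force: [0.4, 0.8, 0.4]
opening: 0.0857
time: 4.9
tool_pos: [0.4967, -0.0603, 0.0945]
tool_rot: [-3.124, 0.033, -3.026]
contact_force: [-0.3, -0.7, 0.2]
opening: 0.0468
```

```bash
python3 -m creep '[0,0,0,0,0,0,0,0,0,0,0,0,0,0,0,0,0,0,0,0]'
```

```text
time: 5.4
tool_pos: [0.4965, -0.0591, 0.0944]
tool_rot: [-3.126, 0.032, -3.027]
contact_force: [-0.2, -2.0, -0.4]
opening: 0.0238
```

```bash
python3 -m creep '[0,0.009,0.001,0.0236,0, 0,0.0123,0.0015,0.0219,0, 0,0.0155,0.002,0.0198,0]'; python3 -c "
from h import *
o=telemetry.observe();print(o['tool_pos'],o['contact_force'])"
```

```text
time: 5.78
tool_pos: [0.5321, -0.055, 0.1593]
tool_rot: [-3.127, 0.027, -3.027]
contact_force: [3.9, -0.3, -4.9]
opening: 0.024
[ 0.53207968 -0.05501275  0.15933113] [ 3.87764023 -0.2771454  -4.88903011]
```

```bash
python3 -m creep '[0,0.0182,0.0022,0.0172,0, 0,0.0205,0.0025,0.0144,0, 0,0.0224,0.0028,0.0111,0, 0,0.0238,0.003,0.0075,0]'; python3 -c "
from h import *
o=telemetry.observe();print(o['tool_pos'],o['contact_force'])"
```

```text
time: 6.28
tool_pos: [0.6179, -0.0452, 0.2113]
tool_rot: [-3.125, 0.024, -3.026]
contact_force: [0.4, -1.9, -4.0]
opening: 0.0238
[ 0.61792075 -0.04515259  0.21127389] [ 0.35785752 -1.90756814 -4.03802563]
```

```bash
python3 -m creep '[0,0.0246,0.003,0.004,0, 0,0.025,0.003,0.0001,0, 0,0.0247,0.003,-0.0036,0,0,0,0,0,0]'; python3 - <<'E'
from h import *
o=telemetry.observe();print(o['tool_pos'],o['contact_force'])
snap('side','d4.png')
crop('d4.png',180,80,380,260,4,'d4a.png')
E
```

```text
time: 6.78
tool_pos: [0.6953, -0.0363, 0.2123]
tool_rot: [-3.124, 0.024, -3.025]
contact_force: [0.1, -0.3, 0.5]
opening: 0.0241
[ 0.69531289 -0.03628726  0.21227398] [ 0.12764145 -0.33839604  0.54510089]
```

View pics/d4a.png

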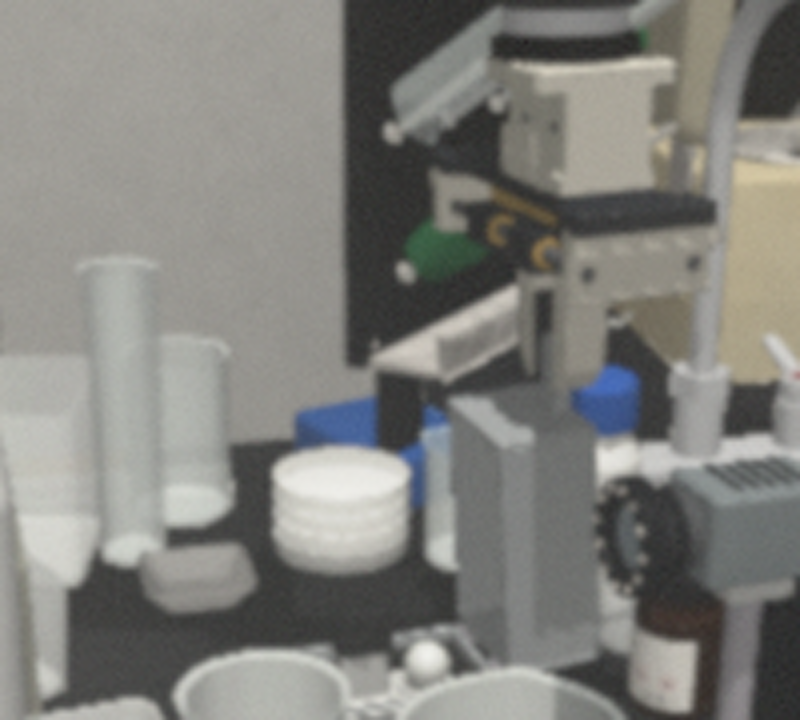

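The lid stands past upright at about (525,520) and the white ball shows in its pocket at (428,660). I'll release and back off upward.

```bash
python3 -m creep '[1,0,0,0,0, 1,0,0,0,0, 1,0,0,0,0,1,0,0,0,0,1,0,0,0,0,1,0,0,0.02,0,1,0,0,0.04,0,1,-0.01,0,0.05,0,1,-0.03,0,0.04,0,1,-0.03,0,0.02,0,1,-0.04,0,0,0]'; python3 - <<'E'
from h import *
o=telemetry.observe();print(o['tool_pos'],o['contact_force'])
snap('side','d5.png'); snap('wrist','w5.png')
crop('d5.png',180,80,380,260,4,'d5a.png')
E
```

```text
time: 8.2
tool_pos: [0.5798, -0.0372, 0.3848]
tool_rot: [-3.124, 0.019, -3.026]
contact_force: [0.4, -0.0, -0.5]
opening: 0.0917
[ 0.57980082 -0.03717192  0.38483618] [ 0.43591474 -0.04614235 -0.52785786]
```

View pics/d5a.png

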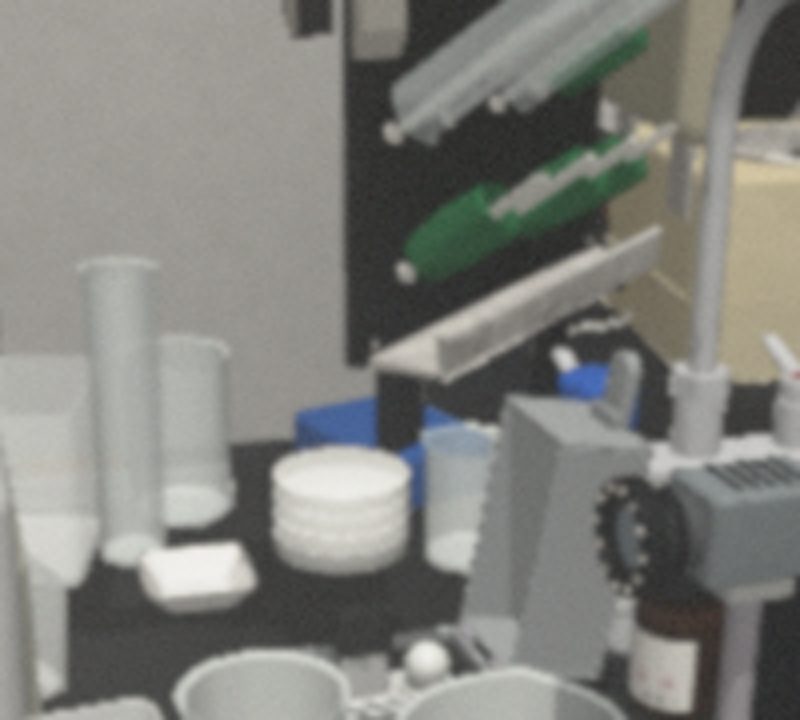

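View pics/w5.png

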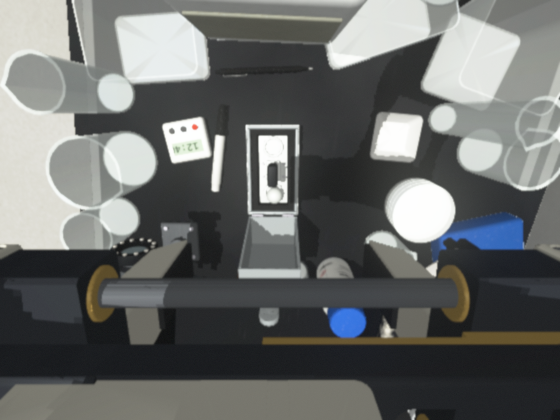

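The lid leans back on its stop. In the wrist view the grip is at about (272,174), the ball at (275,194) and the camera base at (180,240).

```bash
python3 - <<'E'
from h import *
crop('w5.png',230,110,320,230,6,'w5a.png')
crop('w5.png',100,210,220,270,6,'w5b.png')
E
```

```text
(no output)
```

View pics/w5a.png

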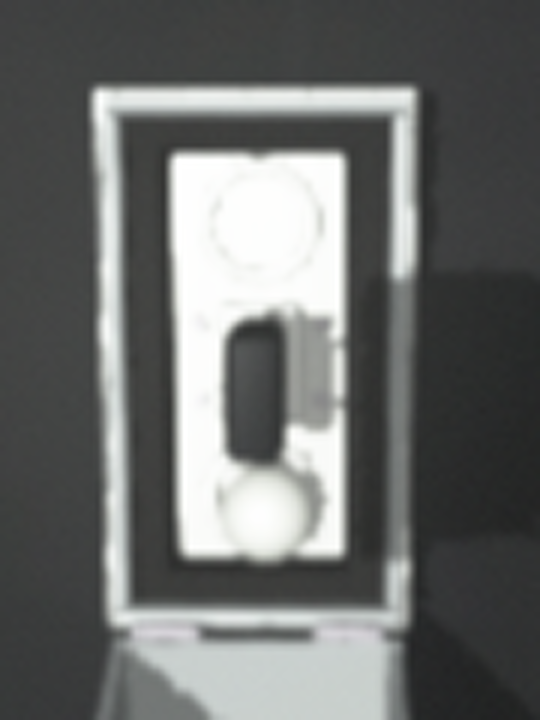

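View pics/w5b.png

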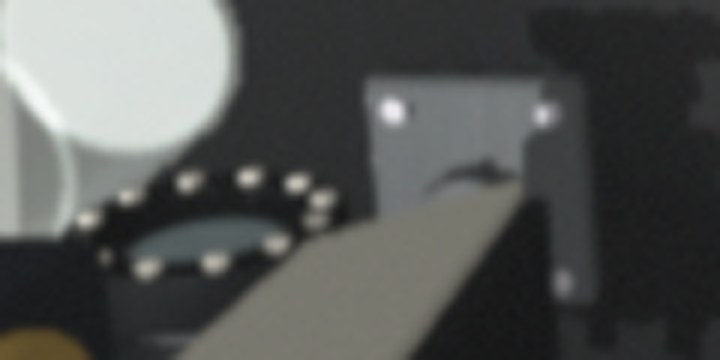

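```bash
python3 - <<'E'
from h import *
w=load('w5.png')
print('tcp',telemetry.observe()['tool_pos'],telemetry.observe()['tool_rot'])
P=[atz(w,230+u/6,110+v/6,.025) for u,v in [(168,152),(348,152),(182,558),(345,558)]]
for p in P: print(p.round(4))
print('ctr',np.mean(P,0)); v=(P[2]+P[3]-P[0]-P[1])/2; print(np.linalg.norm(v),np.arctan2(v[1],v[0]))
print('ball',atz(w,230+265/6,110+510/6,.0375))
g=[atz(w,230+u/6,110+v/6,.080) for u,v in [(255,320),(255,462),(228,392),(285,392)]];print('grip',np.array(g).round(4))
C=[atz(w,230+u/6,110+v/6,.032) for u,v in [(92,88),(417,88),(107,628),(410,628)]]
v=(C[2]+C[3]-C[0]-C[1])/2
print('case',np.mean(C,0),np.linalg.norm(v),np.arctan2(v[1],v[0]))
q=lambda u,v,z:atz(w,100+u/6,210+v/6,z)
B=[q(365,75,.008),q(580,78,.008),q(598,300,.008),q(380,220,.008)]
for b in B: print('base',b.round(4))
e=B[1]-B[0];print(np.linalg.norm(e),'yaw front',np.arctan2(-e[0],e[1]))
for e in (B[2]-B[1],B[3]-B[0]): print('yaw side',np.arctan2(e[1],e[0]),np.linalg.norm(e))
S=[q(392,110,.009),q(545,115,.009),q(563,283,.009)];e=S[1]-S[0];print('scr',np.arctan2(-e[0],e[1]));e=S[2]-S[1];print(np.arctan2(e[1],e[0]))
print('lens',q(210,240,.17)); 
l=q(88,218,.17);r=q(320,212,.17);e=r-l;print('lamps',l,r,np.linalg.norm(e),np.arctan2(-e[0],e[1]))
E
```

```text
tcp [ 0.57694867 -0.03672188  0.38462991] [-3.12519591  0.01496015 -3.02641207]
[ 0.5373 -0.0767  0.025 ]
[ 0.5321 -0.0318  0.025 ]
[ 0.6423 -0.0627  0.025 ]
[ 0.6371 -0.0196  0.025 ]
ctr [ 0.58719713 -0.04768012  0.025     ]
0.1057513674477321 0.12431359795219225
ball [ 0.62328138 -0.04219102  0.0375    ]
grip [[ 0.5681 -0.0495  0.08  ]
 [ 0.6011 -0.0458  0.08  ]
 [ 0.5854 -0.0538  0.08  ]
 [ 0.5839 -0.0408  0.08  ]]
case [ 0.58807269 -0.04850661  0.032     ] 0.1388798658812636 0.11755644297048463
base [ 0.7015 -0.2277  0.008 ]
base [ 0.6951 -0.167   0.008 ]
base [ 0.7633 -0.1589  0.008 ]
base [ 0.7457 -0.2229  0.008 ]
0.061000369181070165 yaw front 0.10596324005511376
yaw side 0.11859064310481814 0.06874438012986257
yaw side 0.10756429143474179 0.044396103252941056
scr 0.08635415496668182
0.13748034050381777
lens [ 0.67577957 -0.19915047  0.17      ]
lamps [ 0.67398054 -0.22323024  0.17      ] [ 0.66706075 -0.17737064  0.17      ] 0.0463787237518556 0.14976107979417183
```

```bash
python3 - <<'E'
from h import *
w=load('w5.png');w2=load('w2.png');d=load('side0.png');s=load('scene0.png')
# big beaker rim centre
p=tri([(w2,110,175),(d,308,263)]);print('beaker mid',p.round(3))
p=tri([(w2,97,228),(d,370,279)]);print('beaker R',p.round(3))
p=tri([(w2,82,95),(d,246,253)]);print('tall cyl',p.round(3))
h=lambda a,b,c:np.linalg.norm(tri([a])-0) if 0 else None
z=tri([(w2,110,175),(d,308,263)])[2]
print('diam',np.linalg.norm(atz(d,280,263,z)-atz(d,336,263,z)))
z=tri([(w2,82,95),(d,246,253)])[2]
print('diam',np.linalg.norm(atz(d,225,253,z)-atz(d,267,253,z)))
E
```

```text
beaker mid [ 0.599 -0.28   0.127]
beaker R [ 0.697 -0.301  0.097]
tall cyl [ 0.5   -0.305  0.171]
diam 0.08813697491531557
diam 0.05952256543946451
```

```bash
python3 -m creep '[1,0.005,-0.005,-0.04,0.004, 1,0.005,-0.006,-0.05,0.004, 1,0,0,-0.05,0,1,0,0,-0.05,0, 1,0,0,-0.03,0,1,0,0,-0.01,0,1,0,0,0,0]' 15; python3 - <<'E'
from h import *
d=snap('wrist','w6.png')
o=telemetry.observe();p=o['tool_pos'];print(p,o['tool_rot'])
print(proj(d,[p[0],p[1],.08]),proj(d,[.587,-.0477,.08]))
E
```

```text
time: 9.18
tool_pos: [0.5898, -0.0483, 0.15]
tool_rot: [-3.123, 0.023, -3.018]
contact_force: [0.0, 0.0, -0.5]
opening: 0.0917
[ 0.59010729 -0.0483544   0.15063352] [-3.1224876   0.02393958 -3.01825319]
[279.22172187 228.24703618] [280.76310835 224.05838275]
```

View pics/w6.png

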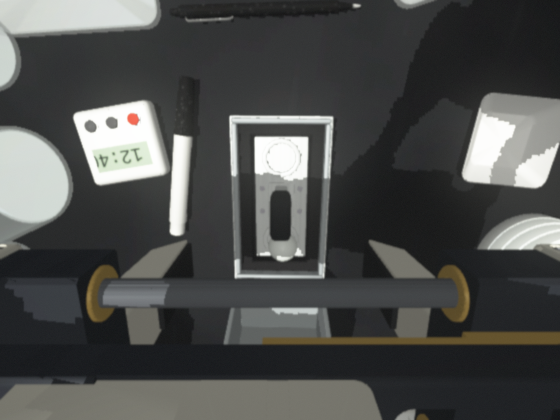

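```bash
python3 - <<'E'
from h import *
d=load('w6.png');crop('w6.png',225,100,335,300,4,'w6a.png')
c=np.array([.587,-.0477]);e=np.array([.9924,.1232])
for k,z in [(-.016,.08),(.016,.08),(-.016,.052),(-.053,.025),(-.036,.025),(.036,.0375)]: print(k,z,(proj(d,[*(c+k*e),z])-[225,100])*4)
E
```

```text
-0.016 0.08 [223.20569686 404.37449235]
0.016 0.08 [222.90579296 584.12306377]
-0.016 0.052 [224.74425728 362.58396287]
-0.053 0.025 [226.35145413 145.91300691]
-0.036 0.025 [226.15351542 232.61873244]
0.036 0.0375 [224.88194648 588.83665126]
```

View pics/w6a.png

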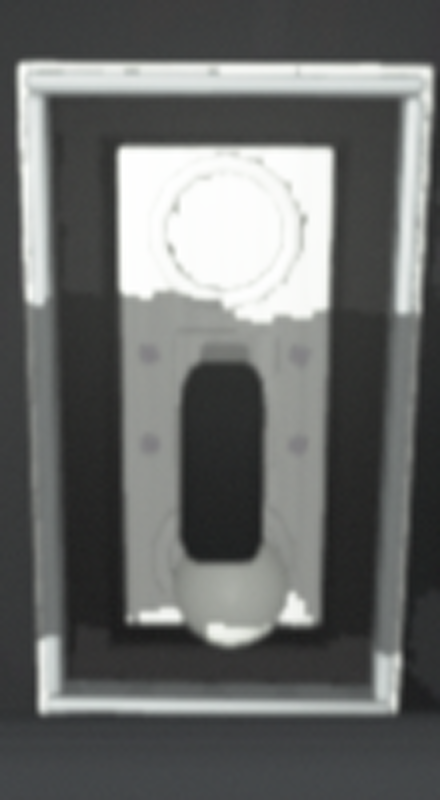

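The predicted points match the picture: plate front at row 145 and grip foot at 362. I'll descend.

```bash
python3 -m creep '[1,-0.003,0.0005,-0.03,0, 1,0,0,-0.025,0, 1,0,0,-0.015,0,1,0,0,0,0,1,0,0,0,0]' 15; python3 -c "
from h import *
o=telemetry.observe();print(o['tool_pos'],o['contact_force'])"
```

```text
time: 9.85
tool_pos: [0.5927, -0.0489, 0.0871]
tool_rot: [-3.117, 0.039, -3.018]
contact_force: [0.5, 0.7, 0.4]
opening: 0.092
[ 0.59274232 -0.04887408  0.0871457 ] [0.48266595 0.73466737 0.38866585]
```

```bash
python3 -m creep '[1,-0.005,0.001,-0.009,0, 1,-0.002,0,-0.006,0,1,0,0,0,0]' 15; python3 -c "
from h import *
o=telemetry.observe();print(o['tool_pos'],o['contact_force'])"
```

```text
time: 10.22
tool_pos: [0.5859, -0.0479, 0.0728]
tool_rot: [-3.116, 0.041, -3.018]
contact_force: [-0.5, -0.6, 0.6]
opening: 0.0919
[ 0.58591312 -0.04792088  0.07275855] [-0.48222677 -0.5701799   0.64801203]
```

```bash
python3 -m creep '[0,0,0,0,0,0,0,0,0,0,0,0,0,0,0,0,0,0,0,0,0,0,0,0,0,0,0,0,0,0]'; python3 -m creep '[0,0,0,0,0,0,0,0,0,0,0,0,0,0,0,0,0,0,0,0,0,0,0,0,0]' ; python3 - <<'E'
from h import *
d=snap('wrist','w7.png')
E
```

```text
time: 10.98
tool_pos: [0.5864, -0.048, 0.0732]
tool_rot: [-3.116, 0.042, -3.018]
contact_force: [0.6, 1.2, -0.5]
opening: 0.0365
time: 11.6
tool_pos: [0.5863, -0.0476, 0.0734]
tool_rot: [-3.117, 0.042, -3.018]
contact_force: [0.0, 0.9, 1.9]
opening: 0.0142
```

View pics/w7.png

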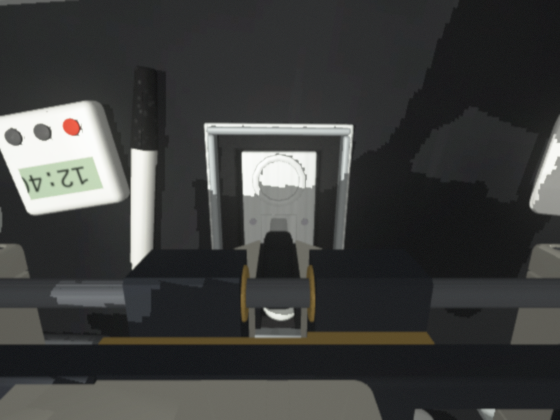

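The jaws are closed on the grip at 14.2 mm, with the ball still in its pocket at (280,312). Lifting gently.

```bash
python3 -m creep '[0,0,0,0.004,0,0,0,0,0.007,0,0,0,0,0.01,0,0,0,0,0.012,0,0,0,0,0.012,0,0,0,0,0.012,0,0,0,0,0.012,0,0,0,0,0.012,0,0,0,0,0.012,0,0,0,0,0.01,0,0,0,0,0.006,0,0,0,0,0.002,0]' 20; python3 - <<'E'
from h import *
o=telemetry.observe();print(o['tool_pos'],o['tool_rot'])
d=snap('wrist','w8.png');snap('side','d8.png')
E
```

```text
time: 13.15
tool_pos: [0.5855, -0.0478, 0.1921]
tool_rot: [-3.116, 0.041, -3.018]
contact_force: [0.3, 0.2, -3.2]
opening: 0.0138
[ 0.58554887 -0.04783919  0.19207438] [-3.11649678  0.04133003 -3.01783078]
```

View pics/d8.png

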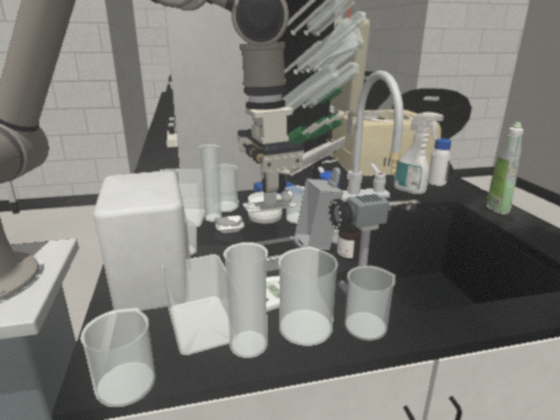

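View pics/w8.png

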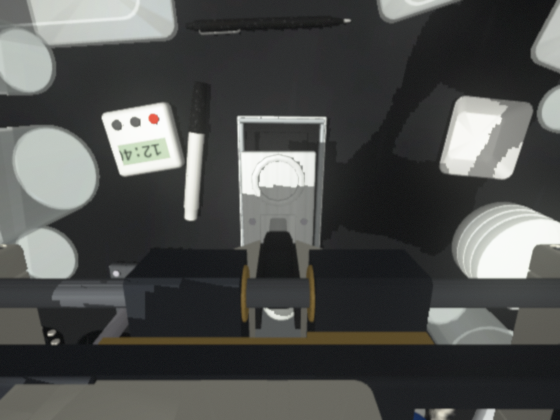

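```bash
python3 -m creep '[0,-0.001,0,0.003,0,0,-0.003,-0.003,0.004,0,0,-0.004,-0.006,0.004,0,0,-0.004,-0.01,0.003,0,0,-0.004,-0.013,0,0,0,-0.003,-0.015,0,0,0,-0.002,-0.015,0,0,0,-0.002,-0.015,0,0,0,-0.001,-0.012,0,0,0,0,-0.008,0,0,0,0,-0.004,0,0,0,0,-0.001,0,0]'; python3 - <<'E'
from h import *
o=telemetry.observe();print(o['tool_pos'],o['tool_rot'])
snap('side','d9.png');snap('scene','s9.png')
crop('s9.png',280,130,440,250,5,'s9a.png')
crop('d9.png',220,130,400,265,4,'d9a.png')
E
```

```text
time: 14.75
tool_pos: [0.5589, -0.1583, 0.2054]
tool_rot: [-3.117, 0.039, -3.02]
contact_force: [0.3, -0.7, -2.7]
opening: 0.0138
[ 0.5588832  -0.15826885  0.20538109] [-3.11704401  0.03875592 -3.01951461]
```

View pics/s9a.png

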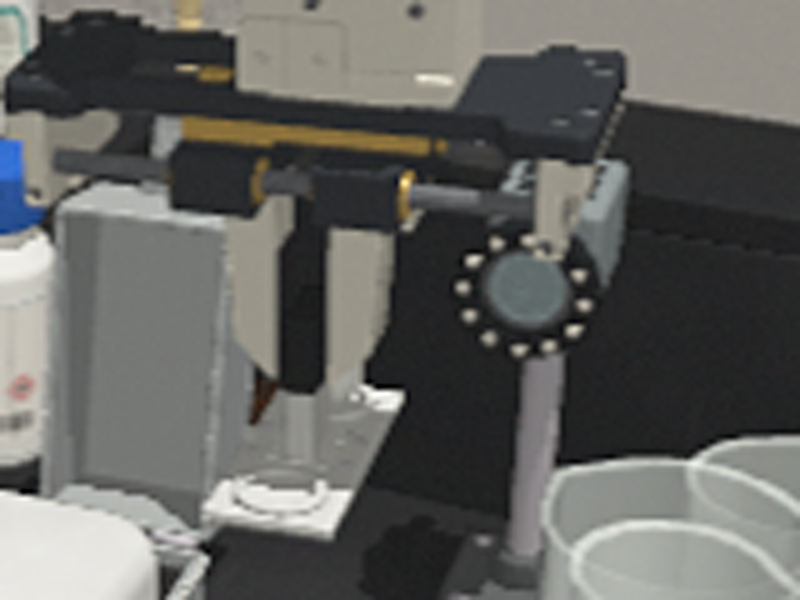

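View pics/d9a.png

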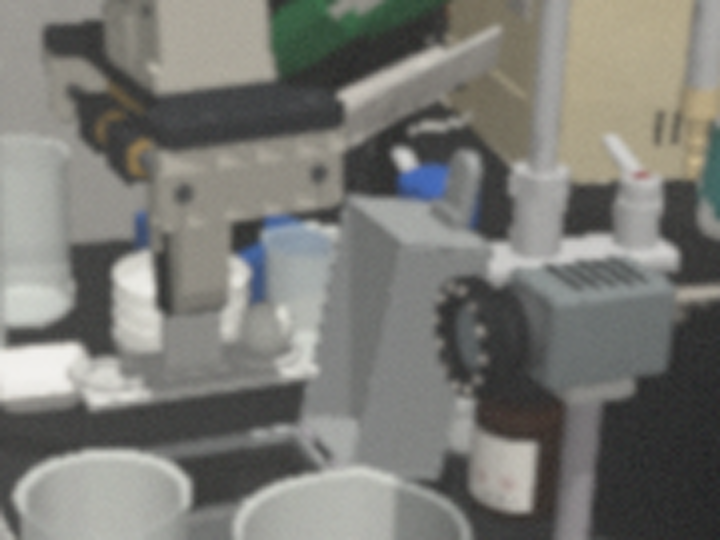

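The carrier hangs level, with the ball at about (286,213) in the side view and clear of the camera. I'll go the remaining 55 mm.

```bash
python3 -m creep '[0,0,-0.003,0,0,0,0.001,-0.007,0,0,0,0.001,-0.01,0,0,0,0,-0.01,0,0,0,0,-0.01,0,0,0,0,-0.008,0,0,0,0,-0.004,0,0,0,0,0,0,0,0,0,0,0,0]'; python3 - <<'E'
from h import *
o=telemetry.observe();print(o['tool_pos'],o['tool_rot'])
snap('side','d10.png');snap('scene','s10.png')
crop('s10.png',280,130,440,250,5,'s10a.png')
crop('d10.png',240,160,360,250,6,'d10a.png')
E
```

```text
time: 15.98
tool_pos: [0.561, -0.2135, 0.2053]
tool_rot: [-3.117, 0.039, -3.019]
contact_force: [1.5, 0.0, -2.8]
opening: 0.0138
[ 0.56098018 -0.21346399  0.20526801] [-3.11717565  0.03859667 -3.01884797]
```

View pics/s10a.png

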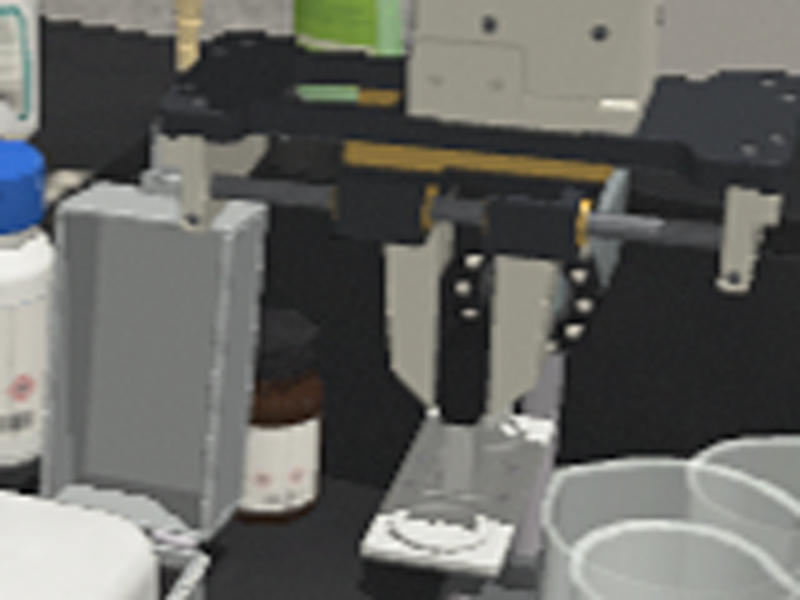

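View pics/d10a.png

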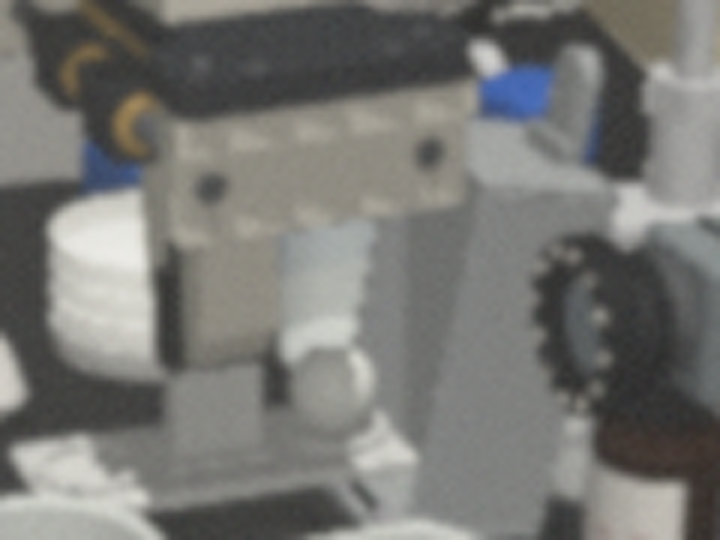

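```bash
python3 - <<'E'
from h import *
d=load('d10.png')
def aty(u,v,y):
    c,r=ray(d,u,v); return c+r*(y-c[1])/r[1]
print('ball',aty(295.2,225,-.209),'atz',atz(d,295.2,225,.17))
print('lens',aty(337,213,-.2),'focus px',proj(d,[.597,-.2092,.17]),'lens px',proj(d,[.6768,-.2,.17]))
E
```

```text
ball [ 0.59743399 -0.209       0.16077418] atz [ 0.59233722 -0.22757168  0.17      ]
lens [ 0.67495092 -0.2         0.17202849] focus px [295.09976638 220.13148225] lens px [337.92771517 213.97270962]
```

The side view puts the ball about 5–9 mm low. I'll cross-check the plate's height in the gripper with the wrist camera.

```bash
python3 - <<'E'
from h import *
d=snap('wrist','w10.png');crop('w10.png',215,130,345,250,6,'w10a.png')
E
```

```text
(no output)
```

View pics/w10a.png

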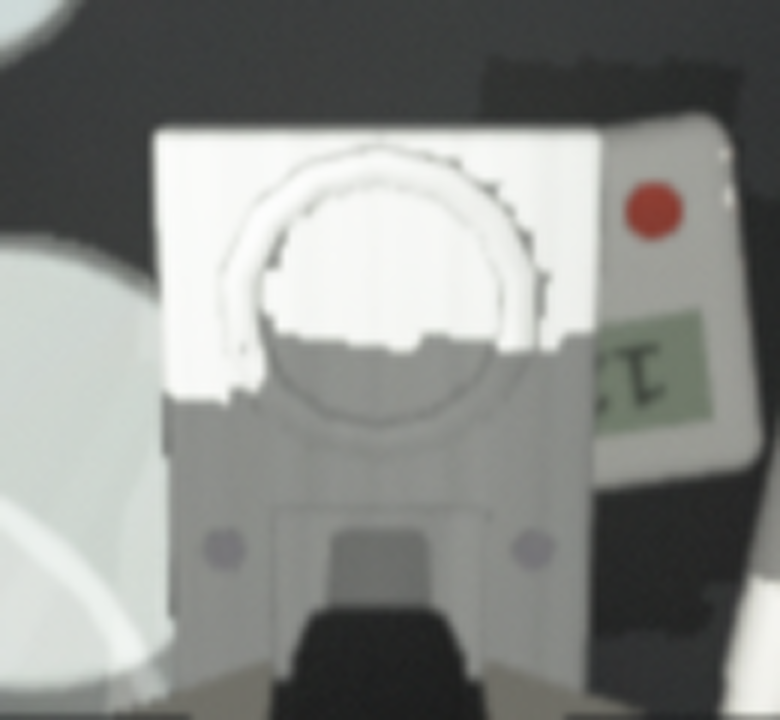

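```bash
python3 - <<'E'
from h import *
crop('w8.png',215,130,345,250,6,'w8a.png')
E
```

```text
(no output)
```

View pics/w8a.png

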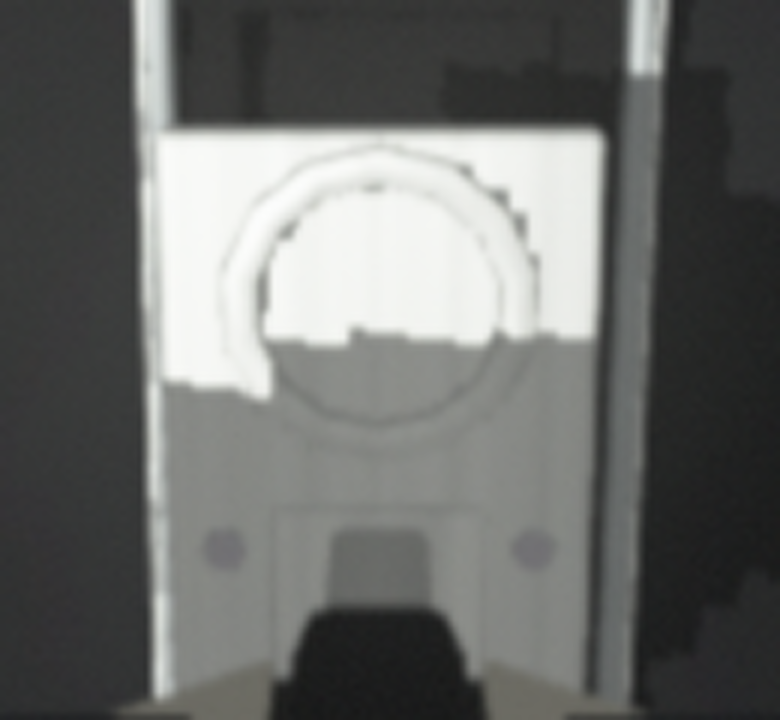

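```bash
python3 - <<'E'
from h import *
from scipy.optimize import least_squares
from scipy.spatial.transform import Rotation as Ro
d=load('w10.png')
c=lambda u,v:(215+u/6,130+v/6)
pts=[((-.053,-.022,.005),c(153,129)),((-.053,.022,.005),c(602,129)),((-.036,-.016,.008),c(221,300)),((-.036,.016,.008),c(541,300)),((-.020,0,.008),c(380,450)),((-.052,0,.008),c(380,146)),((-.024,0,.008),c(380,425)),((-.048,0,.008),c(380,186))]
def f(p,np_=4):
    R=Ro.from_euler('xyz',[0 if len(p)<6 else p[5],0 if len(p)<5 else p[4],p[3]]).as_matrix()
    return np.concatenate([proj(d,R@np.array(a)+p[:3])-b for a,b in pts])
for x0 in ([.56,-.21,.15,.12],[.56,-.21,.15,.12,0]):
    q=least_squares(f,x0,x_scale=[.01,.01,.01,.1,.1][:len(x0)]);print(q.x.round(4),q.fun.round(1))
    R=Ro.from_euler('xyz',[0,0 if len(x0)<5 else q.x[4],q.x[3]]).as_matrix()
    print('pocket',(R@[.036,0,.0175]+q.x[:3]).round(4))
for n in 'w6.png',: print()
E
```

```text
[ 0.5627 -0.2138  0.1399  0.1278] [ 0.7  0.   0.1 -0.2 -0.2  0.6 -0.2  0.6  0.1  0.9 -0.3 -0.5  0.  -1.1
 -0.2 -0.3]
pocket [ 0.5984 -0.2092  0.1574]
[ 0.5622 -0.2139  0.1385  0.1273  0.0479] [ 0.5 -0.   0.3 -0.2 -0.2  0.6 -0.2  0.6  0.1  0.6 -0.3 -0.2  0.  -1.3
 -0.2 -0.1]
pocket [ 0.5987 -0.2092  0.1543]
```

```bash
python3 - <<'E'
from h import *
from scipy.optimize import least_squares
from scipy.spatial.transform import Rotation as Ro
def fit(d,pts):
    def f(p):
        R=Ro.from_euler('z',p[3]).as_matrix()
        return np.concatenate([proj(d,R@np.array(a)+p[:3])-b for a,b in pts])
    q=least_squares(f,[.57,-.1,.1,.12],x_scale=[.01,.01,.01,.1]);print(q.x.round(4),q.fun.round(1))
c=lambda u,v:(225+u/4,100+v/4)
fit(load('w6.png'),[((-.053,-.022,.005),c(117,146)),((-.053,.022,.005),c(334,146)),((.053,-.022,.005),c(128,627)),((.053,.022,.005),c(322,627))])
print('case base');fit(load('w6.png'),[((-.068,-.038,.032),c(18,64)),((-.068,.038,.032),c(433,64)),((.068,-.038,.032),c(40,713)),((.068,.038,.032),c(399,713))])
c=lambda u,v:(230+u/6,110+v/6)
fit(load('w5.png'),[((-.053,-.022,.005),c(168,152)),((-.053,.022,.005),c(348,152)),((.053,-.022,.005),c(182,558)),((.053,.022,.005),c(345,558))])
# side view, tray fit for z with x,y from TCP
d=load('d10.png');c=lambda u,v:(240+u/6,160+v/6)
for u,v in [(20,450),(418,455)]: pass
crop('d10.png',235,205,320,260,9,'d10b.png')
E
```

```text
[ 0.5876 -0.0478  0.0141  0.1249] [-0.3  0.1  0.2  0.1 -0.1 -0.2  0.2  0.1]
case base
[ 0.5861 -0.0485  0.0027  0.1186] [ 0.4 -0.6 -0.8 -0.2  1.3 -0.1 -0.8  1.1]
[ 0.5873 -0.0477  0.0196  0.1233] [ 0.4  0.1 -0.4 -0.2 -0.2  0.1  0.1  0. ]
```

View pics/d10b.png

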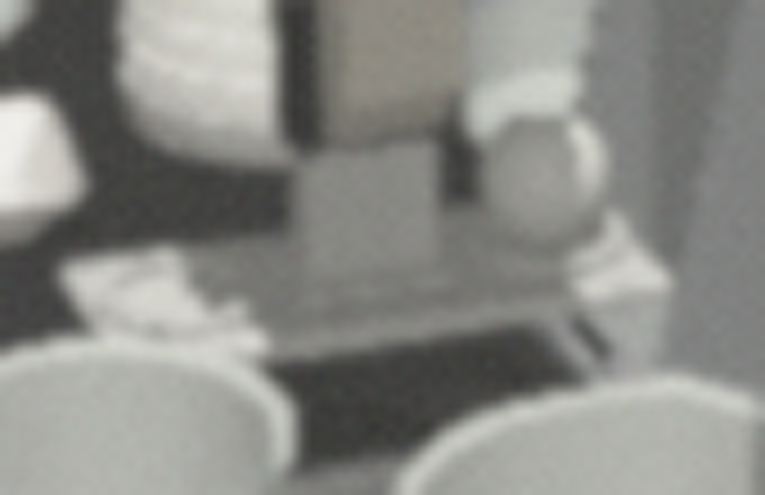

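```bash
python3 - <<'E'
from h import *
d=load('d10.png')
C,S=np.cos(.124),np.sin(.124)
def P(x,y,z,u): return (proj(d,[.5617+C*x-S*y,-.2136+S*x+C*y,u+z])-[235,205])*9
for u in (.14,.145,.15):
    print(u,'FL',P(-.053,.022,.005,u).round(),'FR',P(.053,.022,.005,u).round(),'NR',P(.053,-.022,.005,u).round(),'NRbot',P(.053,-.022,0,u).round(),'NL',P(-.053,-.022,.005,u).round(),'ball',P(.036,0,.0175,u).round(),'stem near',P(0,-.007,.005,u).round(),'mid near edge', P(0,-.022,.0,u).round())
print('tip near',((proj(d,[.561,-.2135-.012,.180])-[235,205])*9).round(),((proj(d,[.561,-.2135-.026,.180])-[235,205])*9).round())
E
```

```text
0.14 FL [ 55. 276.] FR [579. 195.] NR [669. 292.] NRbot [668. 316.] NL [119. 383.] ball [542. 196.] stem near [374. 300.] mid near edge [401. 361.]
0.145 FL [ 54. 252.] FR [579. 172.] NR [670. 268.] NRbot [669. 292.] NL [118. 358.] ball [542. 172.] stem near [374. 276.] mid near edge [401. 336.]
0.15 FL [ 54. 228.] FR [580. 149.] NR [671. 244.] NRbot [670. 268.] NL [118. 333.] ball [543. 148.] stem near [374. 252.] mid near edge [401. 312.]
tip near [372. 141.] [389. 173.]
```

Both views agree the carrier sits about 6–8 mm lower in the jaws than assumed (pocket at roughly z 0.160). I'll raise it by 10.5 mm.

```bash
python3 -m creep '[0,0,0,0.003,0,0,0,0,0.004,0,0,0,0,0.003,0,0,0,0,0,0,0,0,0,0,0]'; python3 - <<'E'
from h import *
o=telemetry.observe();print(o['tool_pos'],o['tool_rot'])
d=snap('side','d11.png')
crop('d11.png',240,160,360,250,6,'d11a.png')
print((proj(d,[.597,-.2092,.17])-[240,160])*6,(proj(d,[.6768,-.2,.17])-[240,160])*6)
w=snap('wrist','w11.png')
E
```

```text
time: 16.75
tool_pos: [0.5612, -0.2129, 0.2165]
tool_rot: [-3.117, 0.039, -3.018]
contact_force: [-0.5, -0.6, -3.5]
opening: 0.0142
[ 0.56124985 -0.21294289  0.21649788] [-3.11666685  0.03930528 -3.01783965]
[330.59859829 360.7888935 ] [587.56629105 323.8362577 ]
```

View pics/d11a.png

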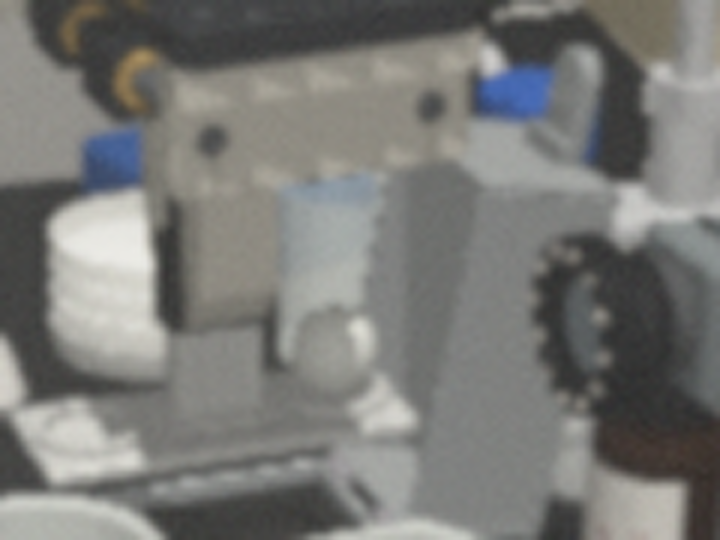

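View pics/w11.png

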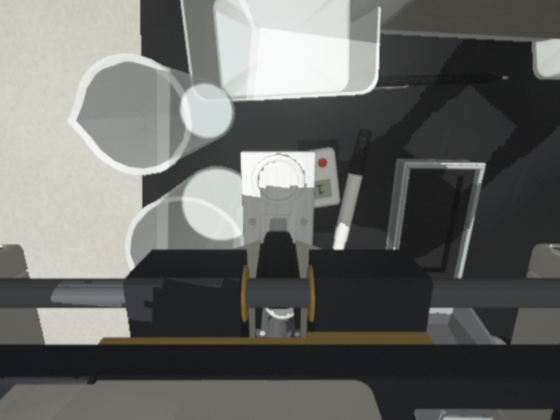

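The ball sits at (332,350) against the predicted focus (331,361). The lens itself shows 6 crop pixels above its prediction, so the ball is within about 3 mm of the axis in height. I'll let it settle, then hand in.

```bash
python3 -m creep '[0,0,0,0,0,0,0,0,0,0,0,0,0,0,0,0,0,0,0,0]'; python3 -c "
from cell import workorder,telemetry
o=telemetry.observe();print(o['tool_pos'],abs(o['qvel']).max())
print(workorder.hand_in())"
```

```text
time: 17.35
tool_pos: [0.5611, -0.2129, 0.2161]
tool_rot: [-3.117, 0.039, -3.018]
contact_force: [0.3, -0.0, -3.2]
opening: 0.014
[ 0.56111286 -0.21288204  0.21610808] 0.002346953816681632
the job is handed in; nothing more can be done
None
```

I opened the case lid and let go, and it stayed on its stop. I then lifted the carrier out by its black grip and handed in at 17.35 s, still holding it in front of the lens.

**Last checks**
- **Grip:** the fingers hold the carrier with 14 mm between them. The tool was still, and its tilt had not changed by more than about 0.2° since it gripped the carrier lying flat in the case.
- **Ball:** it was in its pocket, with the ball end towards the lens. In the last side view it was about 80 mm out from the glass.
- **Lid and bystanders:** the lid was still open in that view, and none of the bystanders I could see had moved. I did not measure any of them again.

**Disagreements**
- **Height in the jaws:** the carrier sat 6–8 mm lower in the jaws than I had assumed from the case drawing. Both cameras showed it, so I raised the arm about 11 mm to correct it.
- **Ball height:** the side camera puts the ball 1.5–3.5 mm above the lens axis. The wrist camera, carried over from its last fit before that raise, puts it about 2 mm below.
- **Sideways position:** this comes from the arm pose and the wrist camera only, because the scene camera could not see the ball.

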